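# Index a banding wheel to the clip and lock it

### The job

Turn the bowl to its next panel: push the yellow knob of the banding wheel's lever around its arc until the lever's pointer stands over the white line of the red clip on the scale, then press the green lock plunger fully down. Push and press only: do not take the knob between the fingers, do not touch the bowl on the wheel, and leave the clip and everything else on the table where it is.

Things in the scene. Friction and masses are not known exactly. Their poses are not given: they have to be found in the camera images.
- base: fixed grey round base of the banding wheel, 330 mm diameter, 18 mm thick, lying on the table with a white scale ring with black ticks on its top. Origin on the wheel's vertical axis at table height. Its -x axis points from the wheel's axis to the middle of the scale, z up
- wheel_center (a point): centre of the top face of the turning blue wheel head (190 mm diameter, top face 52 mm above the table), on the vertical axis
- wheel (a joint): angle of the wheel head and its lever in rad: 0 when the lever points along the base's -x, growing anticlockwise seen from above; range -1.2 to 1.2. It turns stiffly (about 3 N at the knob) and stays where it is left
- knob (a point): centre of the yellow upright cylindrical knob near the end of the steel lever; 22 mm diameter, 38 mm high, from 50 to 88 mm above the table, 122 mm from the axis. Nothing but the low scale, clip (top 29 mm above the table) and the lever arm (18 mm wide, under the knob) lies below it
- pointer (a point): tip line of the lever's narrow pointer, 148 mm from the axis, 48 mm above the table
- clip_mark (a point): white line on top of the red clip (12 mm wide, 35 mm long) on the rim of the scale, 148 mm from the axis, 29 mm above the table; directly below the pointer tip when the wheel is set
- clip (a joint): angle of the red clip on the scale in rad, measured as the wheel's angle: the wheel is set when joint wheel equals this. The clip is clamped tight
- lock_top (a point): middle of the top of the green lock plunger (28 mm diameter cap on a dark steel housing of 36 mm diameter, on the base 126 mm from the axis); 69 mm above the table when up
- lock (a joint): how far the plunger is pressed, m: 0 up, 0.012 fully down (the cap then sits on its housing). Takes about 4 N to move and stays where it is left
- bowl: unfired pink clay bowl standing loose upside down in the middle of the wheel head, 112 mm diameter, 63 mm high (top 115 mm above the table); origin at the centre of its underside. Turns with the wheel
- jar: jar of dark red glaze, 58 mm diameter, 50 mm high, origin under its centre
- carver: carving tool lying on the table, 152 mm long along its x axis, 9 mm thick, dark wood handle and steel blade; origin on the table near its middle
- saucer: white saucer, 100 mm diameter, 16 mm high, origin under its centre
- tumbler: green glass tumbler, 66 mm diameter, 75 mm high, origin under its centre
- bottle: white bottle with a blue cap, 44 mm diameter, 100 mm high, origin under its centre
- brushes: blue ceramic cup of brushes, 72 mm diameter, 95 mm high, brushes to 215 mm; origin under its centre
Not all that is in view belongs to the job. Leave any turquoise look-alike of the bowl alone.

How it is judged (in metres and radians):
On the way, in this order (a step that is already met when the one before it is completed fails the run):
1. the pointer rests over the clip's line while the lock plunger is still up (horizontal distance between pointer and clip_mark below 0.006 m and value of joint lock below 0.004 m and velocity of joint wheel between -0.05 and 0.05 rad/s), for 0.2 s.
2. the lock plunger is pressed fully down with the pointer still over the line (value of joint lock above 0.0095 m and horizontal distance between pointer and clip_mark below 0.006 m), for 0.1 s.
At the end, for the whole second after the job is handed in: The pointer tip is within 6 mm of the clip's white line seen from above (about 2.3 degrees, half the width of the clip) and the wheel is at rest; the lock plunger is down by at least 9.5 of its 12 mm; the bowl stands upright and still on the wheel head, within 20 mm of its centre (all of step 2 and velocity of joint wheel between -0.05 and 0.05 rad/s and horizontal distance between bowl and wheel_center below 0.02 m and angle between bowl's own z axis and vertical below 0.08 rad and height (world z) of bowl between 0.046 and 0.058 m and linear speed of bowl below 0.02 m/s); the robot touches nothing.
It fails at once if the knob was taken between the fingers (horizontal distance between the grasp point and knob below 0.008 m and z of the grasp point in the frame of knob below 0.03 m).
It fails at once if the bowl was touched (contact force between any of the fingers, the arm and bowl above 0.5 N).
It fails at once if the bowl was lifted or slid off the middle (height (world z) of bowl above 0.065 m or horizontal distance between bowl and wheel_center above 0.03 m).
It fails at once if the clip was moved along the scale (distance of clip_mark from where it was at the start of the episode above 0.004 m).
It fails at once if another thing on the table was moved (distance of any of jar, carver, saucer, tumbler, bottle, brushes from where it was at the start of the episode above 0.02 m).
It also fails if it takes over 48 s, if anything falls off the work surface, if the arm or the gripper's body presses on something with over 40 N, if the wrist force passes 120 N, or if a joint passes its speed limit or range.

### The arm

A 7-joint arm with a two-finger parallel gripper is mounted at the origin on the work surface. World frame = base frame: x ahead of the robot, y to its left, z up, the work surface at z = 0. Lengths are in mm, angles in rad, forces in N, time in s.
With the tool pointing down it reaches from about 400 to 875 mm from the base axis. Payload 6.5 kg.
Tool frame: the origin (TCP) lies midway between the tips of the shut fingers; the grasp point (between the pads) lies 19 mm behind it; z points along the fingers, y is the direction in which the jaws open and shut (so a half turn about z gives the same grasp; the last joint's range is limited). The gripper opens to 85 mm and grips with 20 to 120 N. Pads are 22 mm wide; open, the fingers measure 114 mm over their backs; the gripper's body (76 mm by 85 mm) begins 54 mm behind the grasp point. The pads swing forward as they close: fully open they stand 13 mm farther back than shut.
Start: joints at [-1.22, 0.536, -0.004, 1.538, 0.003, 1.067, -0.071], TCP at [263.138, 594.347, 231.29] pointing down, gripper open.
Joint ranges: [-2.7, 2.7], [-0.37, 2.16], [-1.27, 1.26], [0.24, 2.4], [-1.31, 4.45], [0.19, 1.91], [-2.76, 2.76]. Speed limits (rad/s): [2.39, 2.39, 3.14, 3.14, 3.14, 3.14, 3.14].

### API

Orientations are given as a unit quaternion [w, x, y, z].
In Python, from plant import * gives the robot as it stands.
- The arm moves only by the tool servo_tool, never from a script. Its argument "moves" is a list of rows, each an object with "delta_pos": the shift along the tool's x, y, z in cm, a list of three; "angular": the turn, a rotation vector about the tool's x, y, z in degrees, a list of three; "jaw": the closure, from 0 (fully open) to 1 (shut). A call has 1 to 10 rows; each row shifts and turns the pose as measured when the row begins, along the tool's axes as they then stand; what a row does not reach is not made up. A row lasts 1/12 s, in which the tool goes at most 41.7 mm and 7.16 degrees, less where a joint would pass 70% of its speed; a pose out of reach is approached as far as the arm can. A call is refused whole if a number of a shift passes 4.17 or a number of a turn 7.16, either way. A call with a gripper value outside its range is refused whole. The fingers move at their own pace and stop on an object; the grip force is fixed at half the most. Time passes only in rows, so rows that do not move let the fingers close. It gives the time, the measured TCP pose, the force and the opening at its end, in the units of the state.
- get_obs(): the state, without advancing time (a new reading comes with each control period).
- get_image(name): name is "side" or "top" or "wrist"; returns the picture (480x640x3 uint8, red, green, blue); there is no depth.
- camera_model(name): a dict with "intrinsics" (3x3 intrinsics, pixels), "dist_coeffs" ([k1, k2, p1, p2, k3] as OpenCV has them; the pictures are not rectified), "world_to_cam" (4x4, takes a point from world to camera coordinates). Camera axes: x right, y down, z forward; pixel columns grow to the right and rows downward; lengths in mm; the calibration is good to about 2 mm. A picture is of the moment at which its call begins: read the wrist's pose just before it. camera_model takes no time and is no camera call; for the wrist camera it gives the pose at the moment of the call.
- hand_in(): hands the job in, once; it reports no verdict.
The state is a dict: "time_s": time; "joint_pos": joint angles; "dq": joint speeds; "joint_efforts": joint torques, N m; "tool_pos": TCP position; "tool_rot": TCP orientation; "contact_force": force on the tool from outside, world axes, zero at the start; "ft_torque": the same for the moment, N m; "finger_gap": finger opening in mm.
Only numpy, scipy, OpenCV 4.12 (cv2) and the standard library are available. Lean on these libraries where they do the work, as an engineer would, in place of code of your own. Each camera call takes 0.05 s, during which the arm holds its last target. There are 200 camera calls.

## Working session

There is one attempt and no reset: what is moved stays moved. The work goes in short steps, Python scripts to look and compute and a tool call to move; the robot and the scene stay as the last step left them, time stands still between calls to the robot, and variables do not carry over. Pictures are saved under pics/ and viewed, about 8 in all and at most 12, crops included, and the job is handed in when it is done.

Besides the shell and the picture viewer there is one more tool, called by a JSON object that holds its "api" and its "payload". servo_tool: Moves the arm, as the interface text tells. Its arguments: {"type":"object","properties":{"moves":{"type":"array"}},"required":["moves"]}

```bash
mkdir -p pics; python3 - <<'E'
from plant import *
import cv2,json
o=get_obs();print(o)
for n in ("top","side"):
    im=get_image(n);cv2.imwrite(f"pics/{n}0.png",im[:,:,::-1]);c=camera_model(n);print(n,{k:__import__('numpy').round(v,3).tolist() for k,v in c.items()})
E
```

```text
{'time_s': 0.0, 'joint_pos': array([-1.22019736,  0.53716258, -0.00445211,  1.53882455,  0.00258611,
        1.06727177, -0.07121356]), 'dq': array([ 0.00083789,  0.00062856,  0.00128828,  0.00152259, -0.00146093,
       -0.00159667,  0.00106801]), 'joint_efforts': array([-3.96149671e-04, -5.83419049e+01,  1.04837034e+00, -2.59108257e+01,
        1.22390245e-02,  9.50190966e-03,  5.13457991e-06]), 'tool_pos': array([262.90452184, 593.80535351, 230.43420313]), 'tool_rot': array([-1.20977301e-04,  2.06863309e-01,  9.78369502e-01, -8.21399803e-04]), 'contact_force': array([ 0.55356381, -0.30170709, -0.07762775]), 'ft_torque': array([ 0.02736579, -0.01592174,  0.0111268 ]), 'finger_gap': 85.15575021351493}
top {'intrinsics': [[503.642, 0.0, 320.791], [0.0, 503.642, 235.512], [0.0, 0.0, 1.0]], 'dist_coeffs': [0.0, 0.0, 0.0, 0.0, 0.0], 'world_to_cam': [[-0.008, -1.0, 0.004, -19.88], [-0.986, 0.007, -0.167, 492.447], [0.167, -0.005, -0.986, 1218.882], [0.0, 0.0, 0.0, 1.0]]}
side {'intrinsics': [[587.344, 0.0, 327.399], [0.0, 587.344, 244.275], [0.0, 0.0, 1.0]], 'dist_coeffs': [-0.068, 0.0, 0.0, 0.0, 0.0], 'world_to_cam': [[-0.678, -0.735, 0.016, 304.326], [-0.363, 0.315, -0.877, 245.083], [0.639, -0.6, -0.48, 1381.083], [0.0, 0.0, 0.0, 1.0]]}
```

View pics/top0.png

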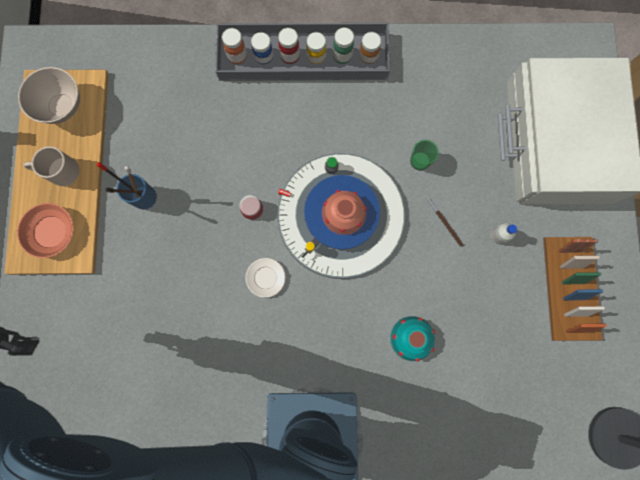

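View pics/side0.png

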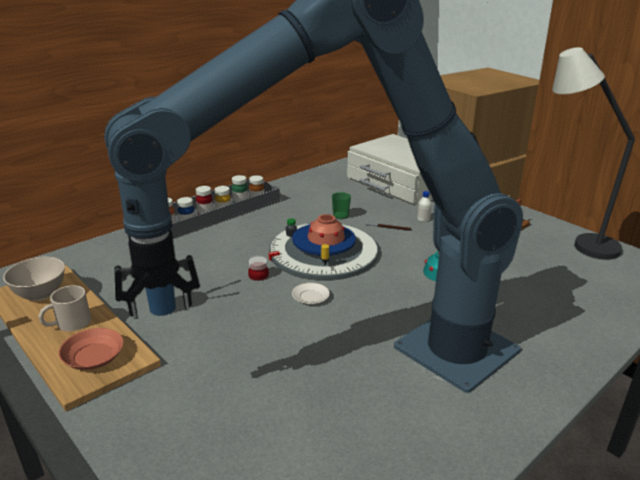

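Top view (picture 1): wheel centred at about (343,215), yellow knob (310,246), red clip (286,193), green lock (332,163), pink bowl on the wheel. The turquoise look-alike at (413,339) is to be left alone. The jar is at (250,207) and the saucer at (266,278). Side view (picture 2) agrees, with the gripper above the brushes cup. Next I'll measure from the masks and confirm in a crop.

```bash
cat > h.py <<'E'
from plant import *
import cv2, numpy as np
def cast(n,uv,z,c=None):
    c=c or camera_model(n);M=np.array(c["world_to_cam"]);R,t=M[:3,:3],M[:3,3]
    p=cv2.undistortPoints(np.array(uv,float).reshape(-1,1,2),np.array(c["intrinsics"]),np.array(c["dist_coeffs"])).reshape(-1,2)
    d=np.c_[p,np.ones(len(p))]@R; o=-R.T@t
    return o+d*((z-o[2])/d[:,2])[:,None]
def blobs(im,lo,hi,roi,amin=8):
    m=cv2.inRange(cv2.cvtColor(im,cv2.COLOR_RGB2HSV),np.array(lo),np.array(hi))
    k=np.zeros_like(m);x0,y0,x1,y1=roi;k[y0:y1,x0:x1]=m[y0:y1,x0:x1]
    n,l,s,c=cv2.connectedComponentsWithStats(k)
    return [(s[i].tolist(),c[i].round(1).tolist(),np.argwhere(l==i)[:,::-1]) for i in range(1,n) if s[i][4]>=amin]
E
python3 - <<'E'
from h import *
im=cv2.imread("pics/top0.png")[:,:,::-1].copy()
r=(270,145,415,285)
m=cv2.inRange(cv2.cvtColor(im,cv2.COLOR_RGB2HSV),np.array([0,0,200]),np.array([180,40,255]))
k=np.zeros_like(m);k[145:285,274:415]=m[145:285,274:415]
cn=max(cv2.findContours(k,0,1)[0],key=cv2.contourArea)
h=cv2.convexHull(cn).reshape(-1,2);P=cast("top",h,18)[:,:2]
A=np.c_[2*P,np.ones(len(P))];s=np.linalg.lstsq(A,(P**2).sum(1),rcond=None)[0]
C=s[:2];print("ring",C,np.sqrt(s[2]+C@C))
for nm,lo,hi,z,rr in (("blue",[100,120,50],[130,255,255],52,r),("knob",[20,130,120],[35,255,255],72,r),("clip",[0,150,120],[6,255,255],29,(272,180,298,205)),("lock",[45,100,50],[85,255,255],67,r)):
    for b in blobs(im,lo,hi,rr,6):
        w=cast("top",[b[1]],z)[0];d=w[:2]-C;print(nm,b[0],b[1],w.round(1),"r",np.hypot(*d).round(1),"ang",np.degrees(np.arctan2(d[1],d[0])).round(1))
o=[("jar",(250,203),50),("saucer",(266,278),10),("tumbler",(424,152),40),("brush",(132,190),95),("bowl",(345,207),115)]
for n,uv,z in o: print(n,cast("top",[uv],z)[0].round(0))
cv2.imwrite("pics/crop.png",cv2.resize(im[145:285,235:415],None,fx=4.2,fy=4.2,interpolation=cv2.INTER_CUBIC)[:,:,::-1])
E
```

```text
ring [552.68709784 -75.65958155] 158.75207982020189
blue [305, 175, 75, 74, 2633] [339.9, 211.3] [551.6 -71.7  52. ] r 4.1 ang 105.3
knob [306, 242, 9, 9, 67] [309.8, 246.1] [461.2   3.6  72. ] r 121.1 ang 139.1
clip [279, 192, 10, 4, 13] [282.8, 193.5] [604.3  73.   29. ] r 157.3 ang 70.9
lock [412, 148, 3, 19, 42] [413.2, 158.1] [ 684.1 -257.6   67. ] r 224.4 ang -54.2
lock [327, 158, 10, 10, 84] [331.5, 162.5] [673.9 -51.7  67. ] r 123.5 ang 11.2
jar [575. 154.  50.]
saucer [390. 116.  10.]
tumbler [ 709. -291.   40.]
brush [598. 434.  95.]
bowl [548. -81. 115.]
```

View pics/crop.png

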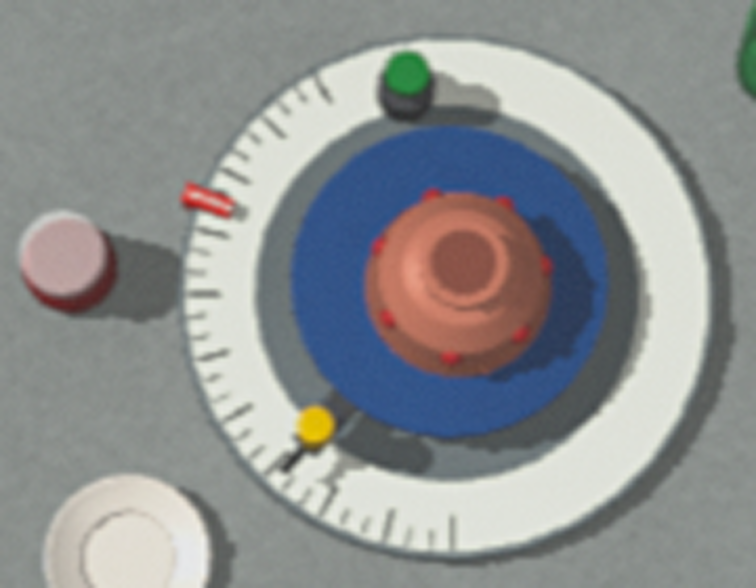

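Crop (picture 3): the knob is at crop (315,425) with its pointer towards (285,465). The red clip with its white line is at (208,200), and the green lock cap at (407,72). The lever has to go about 68° clockwise, from 139° to 71°. I'll approach behind the knob with the fingers shut.

{"api": "servo_tool", "payload": {"moves": [{"delta_pos": [-2.4,-2.9,0],"angular": [0,0,0],"jaw": 1},{"delta_pos": [-2.4,-2.9,0],"angular": [0,0,0],"jaw": 1},{"delta_pos": [-2.4,-2.9,0],"angular": [0,0,0],"jaw": 1},{"delta_pos": [-2.4,-2.9,0],"angular": [0,0,0],"jaw": 1},{"delta_pos": [-2.4,-2.9,0],"angular": [0,0,0],"jaw": 1},{"delta_pos": [-2.4,-2.9,0],"angular": [0,0,0],"jaw": 1},{"delta_pos": [-2.4,-2.9,0],"angular": [0,0,0],"jaw": 1},{"delta_pos": [-2.4,-2.9,0],"angular": [0,0,0],"jaw": 1},{"delta_pos": [-2.4,-2.9,0],"angular": [0,0,0],"jaw": 1},{"delta_pos": [-2.4,-2.9,0],"angular": [0,0,0],"jaw": 1}]}}

```text
time_s: 0.93
tool_pos: [362.6, 223.1, 225.3]
tool_rot: [-0.003, 0.199, 0.98, -0.001]
contact_force: [-0.6, -0.4, -0.6]
finger_gap: -0.2
```

{"api": "servo_tool", "payload": {"moves": [{"delta_pos": [-2.3,-2.9,0],"angular": [0,0,0],"jaw": 1},{"delta_pos": [-2.3,-2.9,0],"angular": [0,0,0],"jaw": 1},{"delta_pos": [-2.3,-2.9,0],"angular": [0,0,0],"jaw": 1},{"delta_pos": [-2.3,-2.9,0],"angular": [0,0,0],"jaw": 1},{"delta_pos": [-2.3,-2.9,0],"angular": [0,0,0],"jaw": 1},{"delta_pos": [-2.3,-2.9,0],"angular": [0,0,0],"jaw": 1},{"delta_pos": [-2.3,-2.9,0],"angular": [0,0,0],"jaw": 1},{"delta_pos": [0,0,0],"angular": [0,0,6],"jaw": 1},{"delta_pos": [0,0,0],"angular": [0,0,6],"jaw": 1},{"delta_pos": [0,0,0],"angular": [0,0,6],"jaw": 1}]}}

```text
time_s: 1.77
tool_pos: [431.3, -51.3, 225.0]
tool_rot: [-0.002, 0.36, 0.933, -0.003]
contact_force: [0.2, -0.6, -0.7]
finger_gap: 0.3
```

```bash
python3 - <<'E'
from h import *
o=get_obs();print(o["tool_pos"],o["tool_rot"],o["joint_pos"].round(2))
c=camera_model("wrist");im=get_image("wrist");cv2.imwrite("pics/w1.png",im[:,:,::-1])
for b in blobs(im,[20,130,120],[35,255,255],(0,0,640,480),100): print("knob",b[0],b[1],cast("wrist",[b[1]],80,c)[0].round(1))
for b in blobs(im,[0,150,120],[6,255,255],(0,0,640,480),100): print("red",b[0],b[1],cast("wrist",[b[1]],29,c)[0].round(1))
for b in blobs(im,[100,120,50],[130,255,255],(0,0,640,480),500): print("blue",b[0],b[1],cast("wrist",[b[1]],52,c)[0].round(1))
E
```

```text
[431.27466453 -51.29799862 225.02504242] [-0.00208536  0.35993735  0.93297036 -0.00265969] [-0.35  0.18  0.41  2.1  -0.09  0.88  0.94]
knob [386, 186, 31, 37, 790] [400.3, 205.3] [460.3   3.7  80. ]
red [527, 250, 34, 18, 190] [545.1, 258.7] [604.2  71.4  29. ]
red [529, 261, 33, 13, 100] [545.1, 267.0] [611.2  67.   29. ]
blue [286, 229, 204, 156, 11163] [403.5, 280.6] [523.1 -36.   52. ]
```

View pics/w1.png

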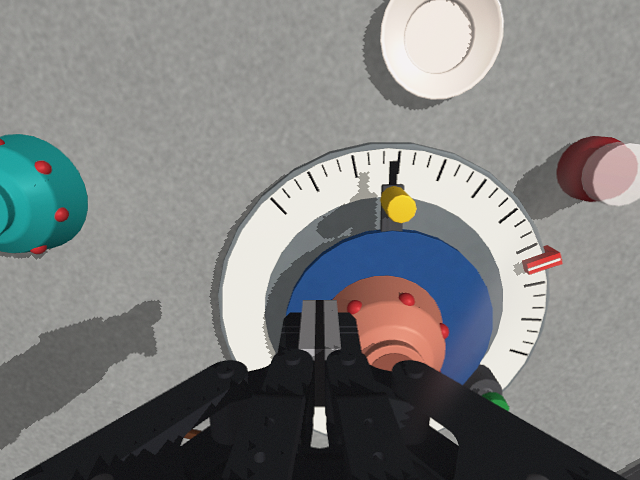

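Picture 4 (wrist): the knob is at (400,205) with its pointer up at (394,165). The clip line is at (544,262), the lock at about (490,395), and the fingers are well clear of the bowl. Descending behind the knob.

{"api": "servo_tool", "payload": {"moves": [{"delta_pos": [0.4,0,3.2],"angular": [0,0,0],"jaw": 1},{"delta_pos": [0.4,0,3.2],"angular": [0,0,0],"jaw": 1},{"delta_pos": [0.4,0,3.2],"angular": [0,0,0],"jaw": 1},{"delta_pos": [0.4,0,3.2],"angular": [0,0,0],"jaw": 1},{"delta_pos": [0,0,2.5],"angular": [0,0,0],"jaw": 1},{"delta_pos": [0,0,0],"angular": [0,0,0],"jaw": 1}]}}

```text
time_s: 2.32
tool_pos: [421.8, -38.8, 68.4]
tool_rot: [0.001, 0.356, 0.935, -0.001]
contact_force: [-1.0, -0.6, 0.4]
finger_gap: -0.3
```

{"api": "servo_tool", "payload": {"moves": [{"delta_pos": [0,1.0,0.2],"angular": [0,0,0],"jaw": 1},{"delta_pos": [0,1.0,0.2],"angular": [0,0,0],"jaw": 1},{"delta_pos": [0,1.0,0],"angular": [0,0,0],"jaw": 1},{"delta_pos": [0.1,0.65,0],"angular": [0,0,3],"jaw": 1},{"delta_pos": [0.1,0.65,0],"angular": [0,0,3],"jaw": 1},{"delta_pos": [0.1,0.65,0],"angular": [0,0,3],"jaw": 1},{"delta_pos": [0.1,0.65,0],"angular": [0,0,3],"jaw": 1},{"delta_pos": [0.1,0.65,0],"angular": [0,0,3],"jaw": 1},{"delta_pos": [0.1,0.65,0],"angular": [0,0,3],"jaw": 1}]}}

```text
time_s: 3.07
tool_pos: [470.5, 19.5, 71.2]
tool_rot: [0.0, 0.499, 0.866, -0.001]
contact_force: [-2.5, -3.1, -2.0]
finger_gap: -0.3
```

```bash
cat >> h.py <<'E'
C=np.array([552.7,-75.7])
def st():
    o=get_obs();p=o["tool_pos"];_,a,b,_=o["tool_rot"];d=p[:2]-C
    print("t",o["time_s"],"p",p.round(1),"y-axis",round(2*np.degrees(np.arctan2(b,a))-90,1),"r",np.hypot(*d).round(1),"th",np.degrees(np.arctan2(d[1],d[0])).round(1),"F",o["contact_force"].round(1))
def ang(w): d=w[:2]-C;return w.round(1),np.hypot(*d).round(1),np.degrees(np.arctan2(d[1],d[0])).round(1)
E
python3 - <<'E'
from h import *
st();im=get_image("top")
cv2.imwrite("pics/t2.png",im[:,:,::-1])
for b in blobs(im,[20,130,120],[35,255,255],(260,140,420,290),6): print("knob",b[0],b[1],ang(cast("top",[b[1]],75)[0]))
E
```

```text
t 3.0667 p [470.5  19.5  71.2] y-axis 30.1 r 125.8 th 130.8 F [-2.5 -3.1 -2. ]
```

{"api": "servo_tool", "payload": {"moves": [{"delta_pos": [0.1,0.65,0.3],"angular": [0,0,3],"jaw": 1},{"delta_pos": [0.1,0.65,0.2],"angular": [0,0,3],"jaw": 1},{"delta_pos": [0.1,0.65,0.1],"angular": [0,0,3],"jaw": 1},{"delta_pos": [0.1,0.65,0.1],"angular": [0,0,3],"jaw": 1},{"delta_pos": [0.1,0.65,0.1],"angular": [0,0,3],"jaw": 1},{"delta_pos": [0.1,0.65,0.1],"angular": [0,0,3],"jaw": 1},{"delta_pos": [0.1,0.65,0],"angular": [0,0,3],"jaw": 1},{"delta_pos": [0.1,0.65,0],"angular": [0,0,3],"jaw": 1}]}}

```text
time_s: 3.78
tool_pos: [519.8, 49.7, 70.5]
tool_rot: [0.0, 0.67, 0.743, 0.001]
contact_force: [-3.0, -1.4, -2.6]
finger_gap: -0.4
```

```bash
python3 - <<'E'
from h import *
st();c=camera_model("wrist");im=get_image("wrist");cv2.imwrite("pics/w2.png",im[:,:,::-1])
for n,lo,hi,z in(("knob",[20,130,120],[35,255,255],80),("red",[0,150,120],[6,255,255],29)):
  for b in blobs(im,lo,hi,(0,0,640,480),80): print(n,b[0],b[1],ang(cast("wrist",[b[1]],z,c)[0]))
E
```

```text
t 3.7833 p [519.8  49.7  70.5] y-axis 5.9 r 129.7 th 104.7 F [-3.  -1.4 -2.6]
knob [353, 294, 59, 77, 2955] [380.4, 332.3] (array([543.7,  52.5,  80. ]), np.float64(128.5), np.float64(94.0))
red [470, 225, 55, 66, 1011] [496.6, 259.1] (array([607.6,  70.2,  29. ]), np.float64(155.8), np.float64(69.4))
```

View pics/w2.png

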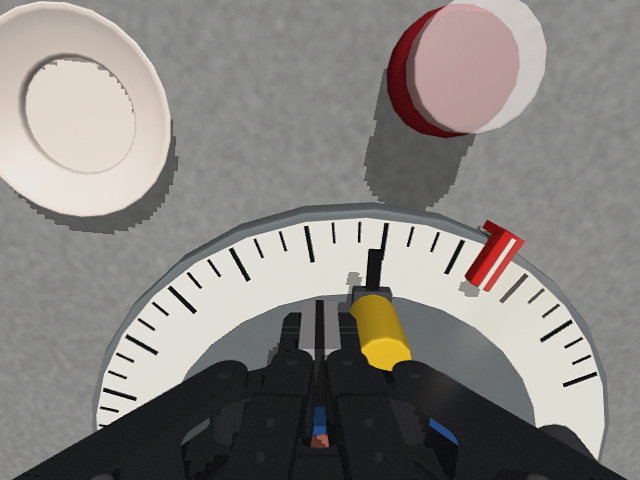

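Picture 5: the fingers are behind the knob, the pointer tip is at (374,252) and the clip line at (495,262), with roughly 23° still to go. The tool has drifted slightly outward, so I'm dropping the x component.

{"api": "servo_tool", "payload": {"moves": [{"delta_pos": [0,0.65,0.3],"angular": [0,0,3],"jaw": 1},{"delta_pos": [0,0.65,0.2],"angular": [0,0,3],"jaw": 1},{"delta_pos": [0,0.65,0.1],"angular": [0,0,3],"jaw": 1},{"delta_pos": [0,0.6,0.1],"angular": [0,0,3],"jaw": 1},{"delta_pos": [0,0.4,0],"angular": [0,0,3],"jaw": 1}]}}

```text
time_s: 4.25
tool_pos: [550.6, 57.5, 68.1]
tool_rot: [-0.003, 0.759, 0.651, 0.003]
contact_force: [-2.6, 0.3, -1.1]
finger_gap: 0.1
```

```bash
cat >> h.py <<'E'
def meas(name):
    st();c=camera_model("wrist");im=get_image("wrist");cv2.imwrite(f"pics/{name}.png",im[:,:,::-1]);return c,im
E
python3 - <<'E'
from h import *
c,im=meas("w3")
print(ang(cast("wrist",[(495,262)],29,c)[0]))
cv2.imwrite("pics/w3c.png",cv2.resize(im[180:380,280:560],None,fx=2.8,fy=2.8)[:,:,::-1])
E
```

```text
t 4.25 p [550.6  57.5  68.1] y-axis -8.7 r 133.3 th 90.9 F [-2.6  0.3 -1.1]
(array([638.8,  55.2,  29. ]), np.float64(156.7), np.float64(56.7))
```

View pics/w3c.png

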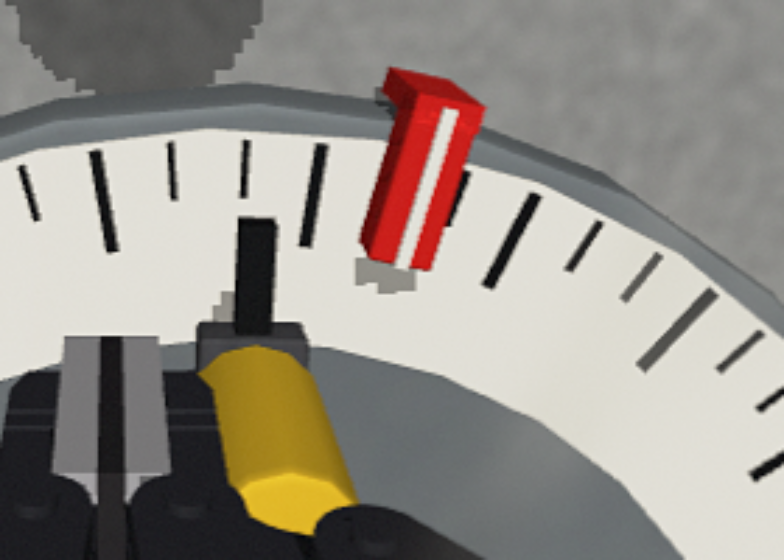

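Picture 6: the pointer tip is at crop (257,220), full frame (372,259). The clip's white line runs from (441,219) to (424,275). There is still a gap between them.

```bash
python3 - <<'E'
from h import *
st();c=camera_model("wrist")
p=cast("wrist",[(371.8,258.6),(370.4,298.9)],48,c);l=cast("wrist",[(441.4,218.6),(423.6,274.6)],29,c)
for w in (*p,*l): print(ang(w))
m=l.mean(0);u=(l[0]-l[1])[:2];v=(p[0]-p[1])[:2]
print("dir line",np.degrees(np.arctan2(u[1],u[0])),"pointer",np.degrees(np.arctan2(v[1],v[0])))
print("axis from line intersection",p[0][:2]+v*np.linalg.solve(np.c_[v,-u],l[1][:2]-p[0][:2])[0])
E
```

```text
t 4.3 p [551.5  57.9  68.3] y-axis -8.9 r 133.6 th 90.5 F [-2.   0.5 -1.5]
(array([577.9,  73.7,  48. ]), np.float64(151.5), np.float64(80.4))
(array([575. ,  54.3,  48. ]), np.float64(131.9), np.float64(80.3))
(array([614.8,  81.6,  29. ]), np.float64(169.1), np.float64(68.5))
(array([604.2,  54. ,  29. ]), np.float64(139.5), np.float64(68.4))
dir line 68.99461403491497 pointer 81.60334229433371
axis from line intersection [556.69858167 -69.64169723]
```

{"api": "servo_tool", "payload": {"moves": [{"delta_pos": [-0.1,0.6,0.2],"angular": [0,0,3],"jaw": 1},{"delta_pos": [-0.1,0.6,0.2],"angular": [0,0,3],"jaw": 1},{"delta_pos": [-0.1,0.5,0.1],"angular": [0,0,3],"jaw": 1},{"delta_pos": [0,0,0],"angular": [0,0,0],"jaw": 1}]}}

```text
time_s: 4.63
tool_pos: [568.9, 58.8, 66.8]
tool_rot: [-0.005, 0.805, 0.594, 0.007]
contact_force: [0.3, -0.9, -0.0]
finger_gap: 0.2
```

```bash
python3 - <<'E'
from h import *
c,im=meas("w4")
cv2.imwrite("pics/w4c.png",cv2.resize(im[180:380,280:560],None,fx=2.8,fy=2.8)[:,:,::-1])
E
```

```text
t 4.6333 p [568.9  58.8  66.8] y-axis -17.2 r 135.4 th 83.1 F [ 0.3 -0.9 -0. ]
```

View pics/w4c.png

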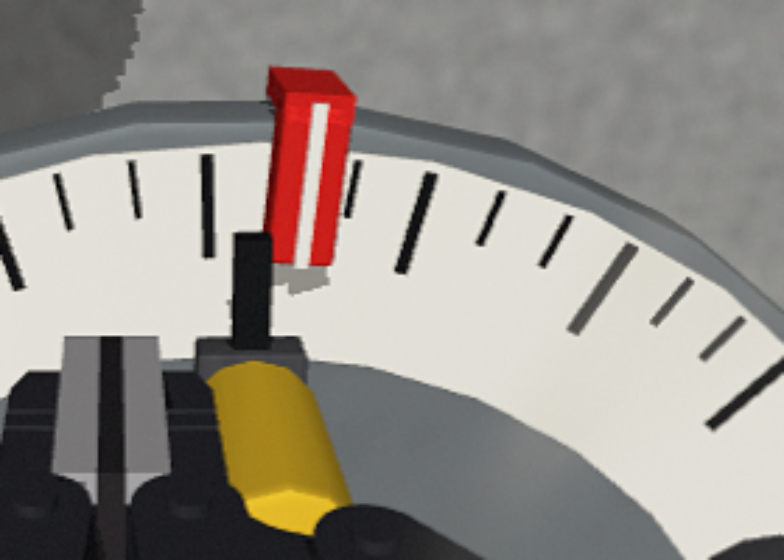

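Picture 7: the pointer tip is at crop (253,235) and the clip line runs (320,105) to (302,265). It is close now, so I'll compute the remainder.

```bash
cat >> h.py <<'E'
def rem(tip,tail,l0,l1,s=2.8,o=(280,180)):
    c=camera_model("wrist");f=lambda a:[np.array(a)/s+o]
    p=cast("wrist",f(tip),48,c)[0];q=cast("wrist",f(tail),48,c)[0];a=cast("wrist",f(l0),29,c)[0];b=cast("wrist",f(l1),29,c)[0]
    u=(a-b)[:2];v=(p-q)[:2];D=lambda w:np.degrees(np.arctan2(w[1],w[0]))
    n=np.array([u[1],-u[0]])/np.hypot(*u)
    print("tip",ang(p),"line",ang(a),ang(b),"dirs",D(v).round(1),D(u).round(1),"perp dist tip->line",((b-p)[:2]@n).round(1))
E
python3 - <<'E'
from h import *
rem((253,235),(250,348),(320,105),(302,265))
E
```

```text
tip (array([595.9,  69.4,  48. ]), np.float64(151.4), np.float64(73.4)) line (array([613.3,  81.3,  29. ]), np.float64(168.3), np.float64(68.9)) (array([603.2,  53.9,  29. ]), np.float64(139.1), np.float64(68.7)) dirs 73.8 69.9 perp dist tip->line 12.2
```

{"api": "servo_tool", "payload": {"moves": [{"delta_pos": [-0.1,0.5,0],"angular": [0,0,2.5],"jaw": 1},{"delta_pos": [-0.1,0.4,0],"angular": [0,0,2],"jaw": 1},{"delta_pos": [0,0,0],"angular": [0,0,0],"jaw": 1},{"delta_pos": [0,0,0],"angular": [0,0,0],"jaw": 1}]}}

```text
time_s: 5.02
tool_pos: [576.1, 58.1, 67.9]
tool_rot: [-0.007, 0.824, 0.567, 0.008]
contact_force: [-1.2, 0.5, 0.1]
finger_gap: 0.3
```

```bash
python3 - <<'E'
from h import *
c,im=meas("w5")
cv2.imwrite("pics/w5c.png",cv2.resize(im[180:380,280:560],None,fx=2.8,fy=2.8)[:,:,::-1])
E
```

```text
t 5.0167 p [576.1  58.1  67.9] y-axis -20.9 r 135.8 th 80.1 F [-1.2  0.5  0.1]
```

View pics/w5c.png

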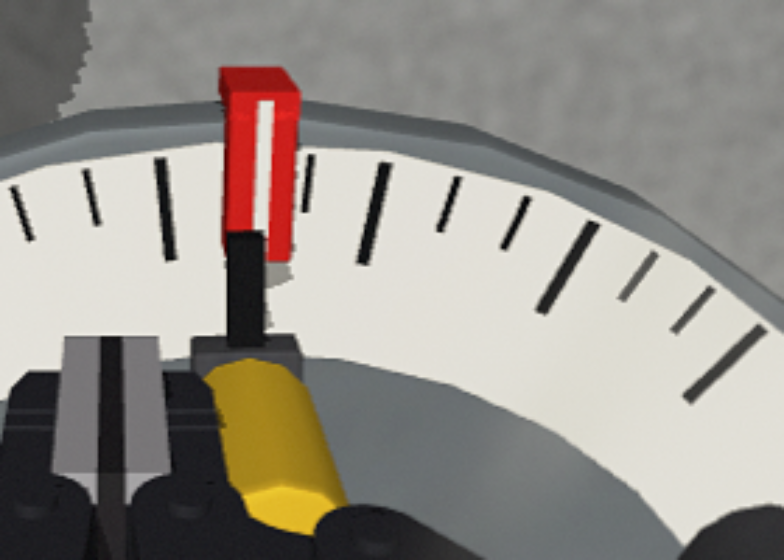

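Picture 8: the pointer tip is at crop (246,233) and the line runs (267,102) to (261,229).

```bash
python3 - <<'E'
from h import *
rem((246,233),(245,345),(267,102),(261,229))
E
```

```text
tip (array([602.8,  67. ,  48. ]), np.float64(151.3), np.float64(70.7)) line (array([613.6,  80.9,  29. ]), np.float64(168.1), np.float64(68.7)) (array([605.3,  59.5,  29. ]), np.float64(145.1), np.float64(68.7)) dirs 70.7 68.8 perp dist tip->line 5.1
```

{"api": "servo_tool", "payload": {"moves": [{"delta_pos": [-0.05,0.4,0],"angular": [0,0,2],"jaw": 1},{"delta_pos": [0,0,0],"angular": [0,0,0],"jaw": 1},{"delta_pos": [0,0,0],"angular": [0,0,0],"jaw": 1}]}}

```text
time_s: 5.32
tool_pos: [579.6, 57.4, 68.2]
tool_rot: [-0.008, 0.834, 0.552, 0.008]
contact_force: [-1.6, 0.7, -0.4]
finger_gap: 0.3
```

```bash
python3 - <<'E'
from h import *
c,im=meas("w6")
cv2.imwrite("pics/w6c.png",cv2.resize(im[180:380,280:560],None,fx=2.8,fy=2.8)[:,:,::-1])
E
```

```text
t 5.3167 p [579.6  57.4  68.2] y-axis -22.9 r 135.8 th 78.6 F [-1.6  0.7 -0.4]
```

View pics/w6c.png

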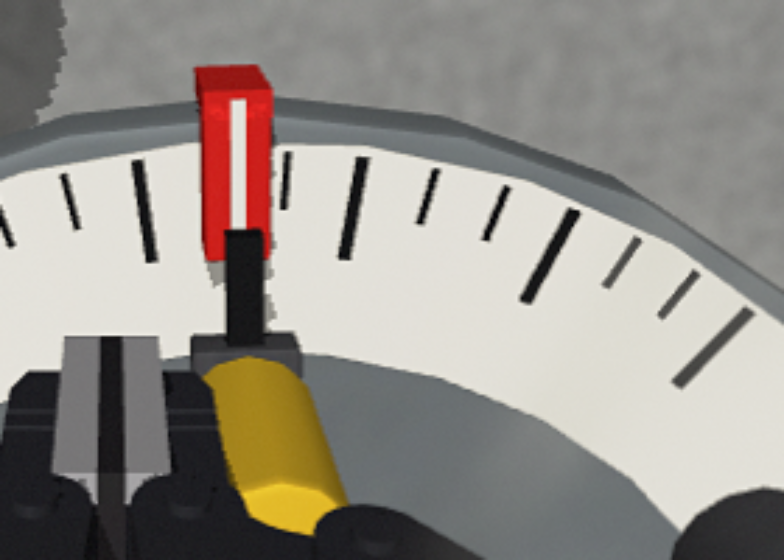

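Picture 9: the pointer tip is at (245,232) and the line runs (238,100) to (239,229), nearly coincident. I'll check with parallax taken into account.

```bash
python3 - <<'E'
from h import *
rem((245,232),(245,333),(238,100),(239,229))
E
```

```text
tip (array([606.4,  65.6,  48. ]), np.float64(151.2), np.float64(69.2)) line (array([613.4,  81.2,  29. ]), np.float64(168.2), np.float64(68.9)) (array([605.2,  59.3,  29. ]), np.float64(144.9), np.float64(68.8)) dirs 69.1 69.4 perp dist tip->line 1.0
```

Only 1.0 mm off by my measurement. Backing off, rising, and going over to the lock.

{"api": "servo_tool", "payload": {"moves": [{"delta_pos": [0,-1.0,0],"angular": [0,0,0],"jaw": 1},{"delta_pos": [0,-1.5,0],"angular": [0,0,0],"jaw": 1},{"delta_pos": [0,0,-4],"angular": [0,0,0],"jaw": 1},{"delta_pos": [0,0,-4],"angular": [0,0,0],"jaw": 1},{"delta_pos": [0,0,-4],"angular": [0,0,0],"jaw": 1},{"delta_pos": [0,0,-2],"angular": [0,0,0],"jaw": 1},{"delta_pos": [-1.6,3.5,0],"angular": [0,0,0],"jaw": 1},{"delta_pos": [-1.6,3.5,0],"angular": [0,0,0],"jaw": 1},{"delta_pos": [-1.6,3.5,0],"angular": [0,0,0],"jaw": 1},{"delta_pos": [0,0,0],"angular": [0,0,0],"jaw": 1}]}}

```text
time_s: 6.2
tool_pos: [631.3, -22.9, 213.9]
tool_rot: [-0.005, 0.831, 0.556, 0.008]
contact_force: [-1.3, -0.2, 0.6]
finger_gap: -0.0
```

```bash
python3 - <<'E'
from h import *
c,im=meas("w7")
for b in blobs(im,[45,100,50],[85,255,255],(0,0,640,480),100): print("lock",b[0],b[1],ang(cast("wrist",[b[1]],67,c)[0]))
t=get_image("top");cv2.imwrite("pics/t7.png",t[:,:,::-1])
for b in blobs(t,[45,100,50],[85,255,255],(270,140,405,290),6): print("top lock",b[0],b[1],ang(cast("top",[b[1]],67)[0]))
E
```

```text
t 6.2 p [631.3 -22.9 213.9] y-axis -22.5 r 94.7 th 33.9 F [-1.3 -0.2  0.6]
lock [370, 222, 36, 37, 1029] [387.0, 240.4] (array([676.3, -51.9,  67. ]), np.float64(125.9), np.float64(10.9))
lock [469, 388, 27, 16, 113] [482.2, 393.4] (array([ 706.8, -217.1,   67. ]), np.float64(209.2), np.float64(-42.6))
top lock [327, 157, 10, 11, 86] [331.5, 162.4] (array([674.1, -51.7,  67. ]), np.float64(123.8), np.float64(11.2))
```

View pics/w7.png

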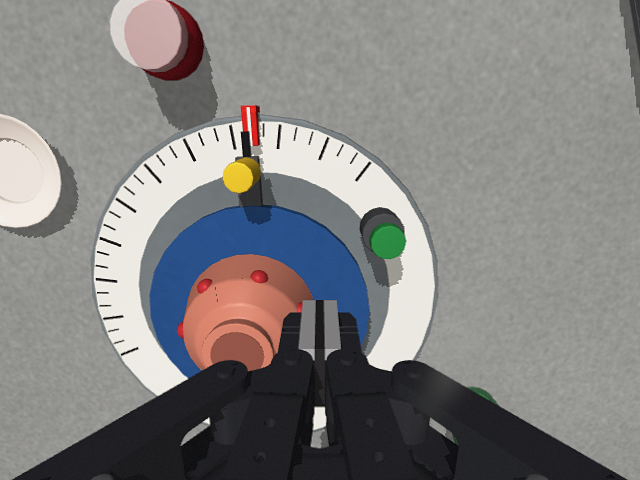

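Picture 10: the pointer (245,132) lines up with the clip line (248,110), the lock cap is at (387,240), and the bowl is undisturbed. Moving over the lock.

{"api": "servo_tool", "payload": {"moves": [{"delta_pos": [-0.3,1.8,0],"angular": [0,0,0],"jaw": 1},{"delta_pos": [-0.3,1.8,0],"angular": [0,0,0],"jaw": 1},{"delta_pos": [-0.3,1.6,0],"angular": [0,0,0],"jaw": 1},{"delta_pos": [0,0,2.5],"angular": [0,0,0],"jaw": 1},{"delta_pos": [0,0,4],"angular": [0,0,0],"jaw": 1},{"delta_pos": [0,0,3],"angular": [0,0,0],"jaw": 1},{"delta_pos": [0,0,2],"angular": [0,0,0],"jaw": 1},{"delta_pos": [0,0,0],"angular": [0,0,0],"jaw": 1}]}}

```text
time_s: 6.97
tool_pos: [670.7, -34.6, 93.3]
tool_rot: [-0.01, 0.828, 0.56, 0.009]
contact_force: [-1.0, 0.1, -0.0]
finger_gap: 0.2
```

{"api": "servo_tool", "payload": {"moves": [{"delta_pos": [-0.7,0.6,0],"angular": [0,0,0],"jaw": 1},{"delta_pos": [-0.7,0.6,0],"angular": [0,0,0],"jaw": 1},{"delta_pos": [-0.2,0,0.8],"angular": [0,0,0],"jaw": 1},{"delta_pos": [0,0,0.8],"angular": [0,0,0],"jaw": 1},{"delta_pos": [0,0,0],"angular": [0,0,0],"jaw": 1}]}}

```text
time_s: 7.38
tool_pos: [677.4, -54.1, 80.1]
tool_rot: [-0.008, 0.828, 0.561, 0.011]
contact_force: [-1.5, 0.5, -0.2]
finger_gap: 0.1
```

{"api": "servo_tool", "payload": {"moves": [{"delta_pos": [0,0,0.5],"angular": [0,0,0],"jaw": 1},{"delta_pos": [0,0,0.5],"angular": [0,0,0],"jaw": 1},{"delta_pos": [0,0,0.5],"angular": [0,0,0],"jaw": 1},{"delta_pos": [0,0,0.4],"angular": [0,0,0],"jaw": 1},{"delta_pos": [0,0,0.4],"angular": [0,0,0],"jaw": 1},{"delta_pos": [0,0,0.3],"angular": [0,0,0],"jaw": 1}]}}

```text
time_s: 7.88
tool_pos: [679.9, -54.7, 56.8]
tool_rot: [-0.007, 0.828, 0.561, 0.013]
contact_force: [-11.8, 2.2, 38.2]
finger_gap: -0.2
```

It bottomed out at z = 56.8 mm with a 38 N reaction. The cap fully down is 57 mm. Retreating straight up.

{"api": "servo_tool", "payload": {"moves": [{"delta_pos": [0,0,0],"angular": [0,0,0],"jaw": 1},{"delta_pos": [0,0,-0.5],"angular": [0,0,0],"jaw": 1},{"delta_pos": [0,0,-3],"angular": [0,0,0],"jaw": 1},{"delta_pos": [0,0,-4],"angular": [0,0,0],"jaw": 1},{"delta_pos": [0,0,-4],"angular": [0,0,0],"jaw": 1},{"delta_pos": [-1,-3.5,-2],"angular": [0,0,0],"jaw": 1},{"delta_pos": [0,-2,0],"angular": [0,0,0],"jaw": 1},{"delta_pos": [0,0,0],"angular": [0,0,0],"jaw": 1},{"delta_pos": [0,0,0],"angular": [0,0,0],"jaw": 1}]}}

```text
time_s: 8.63
tool_pos: [623.7, -45.6, 195.9]
tool_rot: [-0.008, 0.828, 0.561, 0.013]
contact_force: [1.2, 0.4, -0.1]
finger_gap: 0.1
```

```bash
python3 - <<'E'
from h import *
c,im=meas("w8")
for b in blobs(im,[45,100,50],[85,255,255],(0,0,640,480),100):
  for z in (69,57): print("lock",b[0],b[1],z,ang(cast("wrist",[b[1]],z,c)[0]))
E
```

```text
t 8.6333 p [623.7 -45.6 195.9] y-axis -21.7 r 77.1 th 23.0 F [ 1.2  0.4 -0.1]
lock [369, 197, 39, 38, 1127] [387.6, 215.2] 69 (array([675.1, -48.5,  69. ]), np.float64(125.4), np.float64(12.5))
lock [369, 197, 39, 38, 1127] [387.6, 215.2] 57 (array([676.1, -51.8,  57. ]), np.float64(125.7), np.float64(11.0))
lock [466, 384, 49, 31, 376] [487.4, 394.1] 69 (array([ 702.8, -220.5,   69. ]), np.float64(208.5), np.float64(-44.0))
lock [466, 384, 49, 31, 376] [487.4, 394.1] 57 (array([ 705. , -231.4,   57. ]), np.float64(217.8), np.float64(-45.6))
```

View pics/w8.png

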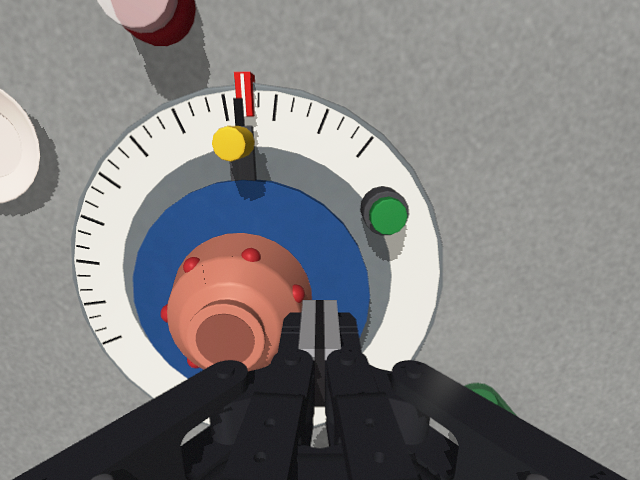

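Picture 11: the lock cap (388,215) sits down on its housing. Cast at z = 57 it gives the same position as before. The pointer tip (239,98) is still on the clip line (242,82), the bowl is centred, and the tool is free at z = 196 mm. Handing in.

```bash
python3 -c "
from plant import *
print(hand_in())"
```

```text
the job is handed in; nothing more can be done
None
```

I pushed the yellow knob about 70° clockwise with shut fingers until the pointer stood over the clip's white line, then pressed the green lock plunger to its stop. I handed the job in at about 8.7 s of the 48 s; the interface gives no verdict.

- **Pointer:** it measured about 1.0 mm from the line before I backed off. In the last wrist picture, after pressing, it was still over the line, but I judged that by eye and did not measure it again.
- **Lock:** the fingertips bottomed out at z = 56.8 mm (57 expected) with about 38 N. The last picture shows the cap down on its housing.
- **Bowl and other things:** the bowl was upright and centred in the last picture. No contact was seen with it, the clip or the other things, and the tool was free at z = 196 mm.
- **Disagreements:** the pointer's radius came out about 3 mm too large (151 instead of 148 mm), probably from a small error in my wheel-centre estimate. The top and wrist views differed by about 2 mm on the lock. Neither affects the pointer measurement, because pointer and line were measured in the same picture.

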